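# Index the bearing run-out stand by one station

### The job

A ball bearing is being checked for run-out on the indexing stand: push the knob of the lock bolt outward to its stop, turn the table clockwise (seen from above) by rubbing a fingertip along its knurled rim until it clicks into the next station, one click and no more, then push the lock bolt fully home again. Use light fingertip pushes only: grasp and lift nothing, leave the dial gauge untouched and the bearing sitting on the table, and do not disturb the things lying around.

Things in the scene. Friction and masses are not known exactly. Their poses are not given: they have to be found in the camera images.
- run_out_stand: Indexing stand, fixed to the bench: grey base plate 12 mm high, from x -75 to +100 mm and y -155 to +105 mm of its origin, which lies on the bench surface directly under the axis of the round table. Own axes: x to the back (away from the robot), y to the left, z up. Round table on the axis, dial gauge at the back, lock bolt to the right (-y).
- table_axis (a point): Point on the table's axis at the seat of the bearing, 48 mm above the bench. The table is a knurled steel ring of 46 mm radius, z 26 to 46 mm (too wide for the gripper to span), over a bright star wheel with 12 round lobes, outer radius 54 mm, z 14 to 24 mm, turning with it. The bearing lies on its shoulder, z 48 to 64 mm.
- rim_front (a point): Point of the stand at the front (own -x) of the knurled rim, 46 mm from the axis, 36 mm above the bench, half-way up the ring. The rim is free to the touch here, and 60 degrees to either side. A fingertip pressed on it with 10 to 15 N carries the rim along; it sits on rigid bearings and does not give. Fixed: this point does not turn with the table.
- index_table (a joint): Angle of the table, rad: 0 at the start, growing clockwise seen from above (the front of the rim then moves to own +y, left). 12 stations 0.524 apart, the next one at 0.524. A sprung roller between the star wheel's lobes holds it: about 0.18 N m (4 N at the rim) to leave a station; past half-way it snaps on to the next; let go, it settles in the nearest. Blocked while the bolt is in.
- lock_bolt (a joint): Travel of the lock bolt, m: 0 (to 0.003 at the start) home, its nose between two lobes of the star wheel, blocking the table; 0.018 out at its stop, moved along own -y of the stand. Clear of the lobes from 0.016 on. It stays where it is left; about 2 N moves it. The nose can enter only with the table at a station.
- lock_knob (a point): Centre of the top of the lock bolt's upright black knob, 72 mm above the bench. The knob is a round post of 18 mm diameter, z 36 to 72 mm, and moves with the bolt; with the bolt home its centre is 120 mm from the table's axis (own x 0, y -120 mm). Between it and the ring only the low bolt guide stands; outside it (own -y) is free space.
- bolt_guide (a point): Centre of the top of the bolt's guide, 36 mm above the bench (its screws included): a block 41 mm long in own x and 34 mm in y, centred 79 mm right of the table's axis, between ring and knob.
- detent_housing (a point): Centre of the top of the detent's spring housing, 38 mm high, left and back of the table, with the roller and its slide from 48 to 114 mm off the axis in own direction (0.5, 0.87).
- zero_line (a point): Outer end of the long zero line on the table's top, 44 mm from the axis; turns with the table. At the start it stands at the fixed brass pointer, in own direction (0.5, -0.87), 46 to 73 mm off the axis and 47 mm high.
- dial_gauge: Dial gauge with a 59 mm round dial, face up, 71 mm above the bench, its centre 102 mm behind the table's axis (own +x of the stand); its thin plunger reaches over the ring to the bearing at z 57 mm. Its origin is that of the stand. Leave it untouched.
- bearing: Ball bearing, 62 mm diameter, 16 mm high, lying loose over the table's 23 mm spigot; origin at the centre of its underside, on the table's shoulder. It turns with the table and stays there.
- bearing_carton: Small white carton, 62 x 62 mm, 34 mm high, standing on the bench left of the stand; origin at the centre of its underside. Bystander.
- masking_tape: Roll of masking tape, 100 mm diameter, 25 mm high, lying flat on the bench to the left; origin at the centre of its underside. Bystander.
- marker_pen: Marker pen, 135 x 17 mm, 16 mm high, lying along its y behind the stand; origin under its centre. Bystander.
- tape_measure: Yellow tape measure, 36 x 85 mm, 62 mm high, at the back right; origin under its centre. Bystander.
Mind the look-alikes: they are no part of the job. What is shaped like the bearing but blue or yellow is not meant.

How it is judged:
By the outcome, as a careful person would: the job done as asked, in the order asked, and still so for the second after the job is handed in, with the robot touching nothing.
It also fails if it takes over 58 s, if anything falls off the work surface, if the arm or the gripper's body presses on something with over 40 N, if the wrist force passes 120 N, or if a joint passes its speed limit or range.

### The arm

A 6-joint arm with a two-finger parallel gripper is mounted at the origin on a cart in front of the work surface, level with it; the furniture and walls round the work are solid. World frame = base frame: x ahead of the robot, y to its left, z up, the work surface at z = 0. Lengths are in m, angles in rad, forces in N, time in s.
With the tool pointing down it reaches from about 0.375 to 0.975 m from the base axis. Payload 3.8 kg.
Tool frame: the origin (TCP) lies midway between the tips of the shut fingers; the grasp point (between the pads) lies 19 mm behind it; z points along the fingers, y is the line along which they close (so a half turn about z gives the same grasp; the last joint's range is limited). The gripper opens to 85 mm and grips with 20 to 120 N. Pads are 22 mm wide; open, the fingers measure 114 mm over their backs; the gripper's body (76 mm by 85 mm) begins 54 mm behind the grasp point. The pads swing forward as they close: fully open they stand 13 mm farther back than shut.
Start: joints at [-1.201, 0.264, 1.604, -0, 1.274, -0.037], TCP at [0.267, -0.62, 0.201] pointing down, gripper open.
Joint ranges: [-2.63, 2.63], [-0.94, 2.18], [0.31, 2.57], [-1.31, 4.45], [0, 2.66], [-2.55, 2.55]. Speed limits (rad/s): [2.57, 2.57, 3.14, 3.14, 3.14, 3.14].

### API

Orientations are given as a unit quaternion [x, y, z, w].
In Python, from cell import * gives the robot as it stands.
- The arm moves only by the tool arm_command, never from a script. Its argument "steps" is a list of rows, each an object of numbers: "claw": the finger opening in m, from 0 to 0.0854; "dx", "dy", "dz": the shift along the tool's x, y, z in m; "rx", "ry", "rz": the turn, a rotation vector about the tool's x, y, z in degrees. A call has 1 to 10 rows; each row is the pose to reach, as a shift and turn from the pose commanded when the call began, along the tool's axes at that moment; what a row does not reach only later rows make up. A row lasts 1/12 s, in which the tool goes at most 41.7 mm and 7.16 degrees, less where a joint would pass 70% of its speed; a pose out of reach is approached as far as the arm can. A call with a gripper value outside its range is refused whole. The fingers move at their own pace and stop on an object; the grip force is fixed at half the most. Time passes only in rows, so rows that repeat a pose let the fingers close. It gives the time, the measured TCP pose, the force, the opening and the grip force at its end, in the units of the state.
- read_state(): the state, without advancing time (a new reading comes with each control period).
- read_camera(name): name is "side" or "top"; returns the picture (420x560x3 uint8, blue, green, red); there is no depth.
- calibration(name): a dict with "camera_matrix" (3x3 intrinsics, pixels), "dist" ([k1, k2, p1, p2, k3] as OpenCV has them; the pictures are not rectified), "R" (3x3) and "t" (3): a world point X has camera coordinates R X + t. Camera axes: x right, y down, z forward; pixel columns grow to the right and rows downward; lengths in m; the calibration is good to about 2 mm. A picture is of the moment at which its call begins. calibration takes no time and is no camera call.
- job_done(): hands the job in; it is judged then, once.
The state is a dict: "time": time; "joints": joint angles; "qd": joint speeds; "tau": joint torques, N m; "position": TCP position; "tcp_rot": TCP orientation; "ft_force": force on the tool from outside, world axes, zero at the start; "ft_torque": the same for the moment, N m; "gripper_width": opening from 0.0 (shut) to 1.0 (fully open); "gripper_force": force on a finger pad.
Only numpy, scipy, OpenCV 4.12 (cv2) and the standard library are available. Lean on these libraries where they do the work, as an engineer would, in place of code of your own. Each camera call takes 0.05 s, during which the arm holds its last target. There are 200 camera calls.

## Working session

There is one attempt and no reset: what is moved stays moved. The work goes in short steps, Python scripts to look and compute and a tool call to move; the robot and the scene stay as the last step left them, time stands still between calls to the robot, and variables do not carry over. Pictures are saved under pics/ and viewed, at most 12 in all, crops included, and the job is handed in when it is done.

Besides the shell and the picture viewer there is one more tool, called after ">>>" as name([rows], argument=value, ...), one row to a line, values as JSON. arm_command: Moves the arm, as the interface text tells. Its arguments: {"type":"object","properties":{"steps":{"type":"array","items":{"type":"object","properties":{"claw":{"type":"number"},"dx":{"type":"number"},"dy":{"type":"number"},"dz":{"type":"number"},"rx":{"type":"number"},"ry":{"type":"number"},"rz":{"type":"number"}}}}},"required":["steps"]}

```bash
mkdir -p pics
python3 - <<'E'
from cell import *
import cv2
for n in("top","side"):
    cv2.imwrite(f"pics/{n}0.png",read_camera(n)); c=calibration(n); print(n,c["camera_matrix"],c["dist"],c["R"],c["t"])
s=read_state();print(s["time"],s["position"],s["tcp_rot"],s["ft_force"],s["gripper_width"])
E
```

```text
top [[513.6722485    0.         283.94444923]
 [  0.         513.6722485  206.64857803]
 [  0.           0.           1.        ]] [-0.1829664  0.         0.         0.         0.       ] [[-0.0028518  -0.99996884  0.00736104]
 [-0.99679623  0.00225422 -0.07995114]
 [ 0.07993205 -0.00756546 -0.9967716 ]] [0.0223143  0.58744473 1.47902072]
side [[384.28675273   0.         273.87132251]
 [  0.         384.28675273 205.8333168 ]
 [  0.           0.           1.        ]] [0.02460564 0.         0.         0.         0.        ] [[ 0.99751268 -0.06851197  0.01657003]
 [-0.00977533 -0.36726741 -0.93006403]
 [ 0.06980615  0.92758868 -0.36702362]] [-0.59799791  0.09749188  0.85113067]
0.1 [ 0.26682087 -0.6192472   0.1997098 ] [ 9.79382358e-01  2.02012857e-01 -1.46263741e-04 -9.90877734e-04] [ 0.81871768 -0.3926861  -0.35557797] 0.9988722109694604
```

View pics/top0.png

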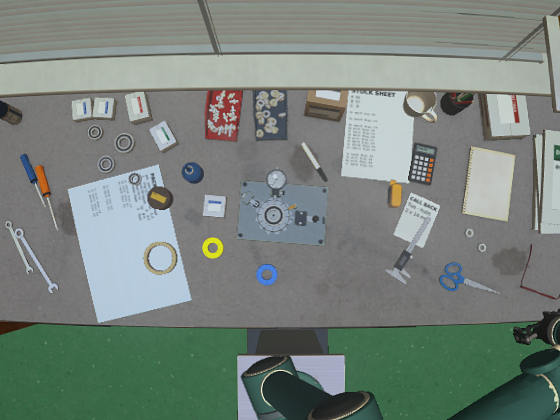

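View pics/side0.png

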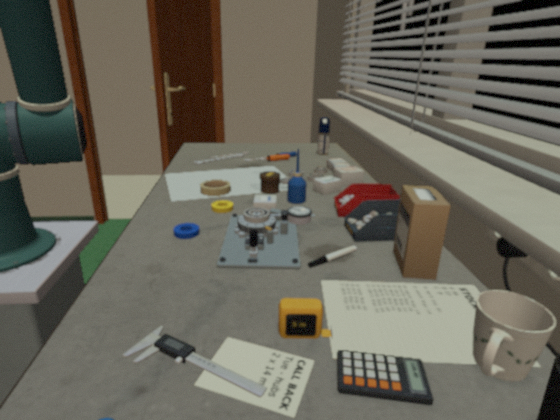

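The top view shows the stand's steel bearing at about (274,214), with the knob at about (318,218). Possible look-alikes are the blue ring (266,274), the yellow ring (212,247), the tape roll (160,258) and the washers at (124,142). I choose the grey one on the base plate and check it in a close crop.

Run:
```python
import cv2,numpy as np
a=cv2.imread("pics/top0.png")[160:255,230:335]; b=cv2.imread("pics/side0.png")[195:275,210:310]
a=cv2.resize(a,(420,380),interpolation=2); b=cv2.resize(b,(380,304),interpolation=2)
b=cv2.copyMakeBorder(b,0,76,0,0,0)
cv2.imwrite("pics/crop0.png",np.hstack([a,b]))
```

```text
(no output)
```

View pics/crop0.png

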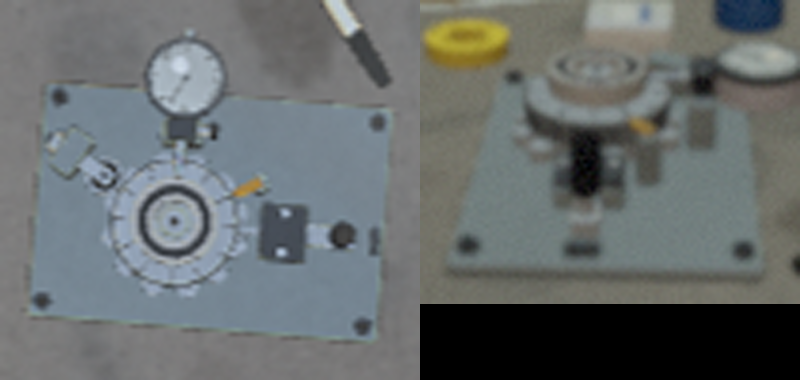

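The crop shows the stand: bearing at crop (173,221), knob at (342,234), plate corners at (47,83), (393,107), (375,341) and (28,316). The bolt is near home. In the side view the black knob stands upright in front of the table. Next I fit the stand's pose.

```bash
cat > h.py <<'E'
import numpy as np,cv2
from cell import *
from scipy.optimize import least_squares
def proj(n,P):
    c=calibration(n); return cv2.projectPoints(np.array(P,float).reshape(-1,1,3),cv2.Rodrigues(np.array(c["R"]))[0],np.array(c["t"],float),np.array(c["camera_matrix"]),np.array(c["dist"]))[0].reshape(-1,2)
def W(p,P):
    P=np.array(P,float).reshape(-1,3); c,s=np.cos(p[2]),np.sin(p[2])
    return np.c_[p[0]+c*P[:,0]-s*P[:,1],p[1]+s*P[:,0]+c*P[:,1],P[:,2]]
E
python3 - <<'E'
from h import *
P=[[.1,.105,.012],[.1,-.155,.012],[-.075,-.155,.012],[-.075,.105,.012],[0,0,.062],[.102,0,.071]]
u=np.array([[47,83],[393,107],[375,341],[28,316],[173,221],[186,77]])/4+[230,160]-.4
r=least_squares(lambda p:(proj("top",W(p,P))-u).ravel(),[.57,.02,0]); p=r.x
print(p,np.degrees(p[2]),r.fun.reshape(-1,2).round(1).tolist())
for b in(0,.003): print((proj("top",W(p,[0,-.12-b,.072]))+.4-[230,160])*4)
s=proj("side",W(p,P+[[0,-.12,.072],[-.046,0,.036]]));print(s.round(1).tolist(),((s-[210,195])*3.8).round().tolist())
print(W(p,[[0,-.12,.072],[-.046,0,.036],[0,0,.048]]))
E
```

```text
[ 0.56098085  0.05165061 -0.07655314] -4.386171977166886 [[-0.7, -0.6], [0.3, -0.1], [0.8, 0.4], [-0.7, 0.1], [0.4, 0.0], [-0.2, 0.1]]
[[343.60924645 232.73746942]]
[[347.83320709 233.04903533]]
[[295.9, 215.2], [301.6, 264.6], [216.4, 263.0], [230.7, 214.0], [256.7, 212.3], [299.7, 209.6], [253.8, 229.9], [237.6, 221.9]] [[326.0, 77.0], [348.0, 264.0], [24.0, 258.0], [79.0, 72.0], [177.0, 66.0], [341.0, 55.0], [167.0, 133.0], [105.0, 102.0]]
[[ 0.55180344 -0.06799794  0.072     ]
 [ 0.51511557  0.05516861  0.036     ]
 [ 0.56098085  0.05165061  0.048     ]]
```

```bash
cat >> h.py <<'E'
from scipy.spatial.transform import Rotation as Ro
POSE=[0.5610,0.0517,-0.0766]
def to(own,yaw=0):
    "shift (tool axes, mm) and turn (deg) to own-frame tcp point, tool x along own x+yaw"
    s=read_state(); R=Ro.from_quat(s["tcp_rot"]); p=np.array(s["position"])
    d=R.inv().apply(W(POSE,own)[0]-p)*1000
    a=POSE[2]+yaw; G=Ro.from_matrix(np.array([[np.cos(a),np.sin(a),0],[np.sin(a),-np.cos(a),0],[0,0,-1]]))
    return d.round(1).tolist(),np.degrees((R.inv()*G).as_rotvec()).round(2).tolist()
def st():
    s=read_state(); p=np.array(s["position"]); c,n=np.cos(POSE[2]),np.sin(POSE[2]); M=np.array([[c,n,0],[-n,c,0],[0,0,1]])
    print("t",round(s["time"],2),"own mm",(M@(p-[POSE[0],POSE[1],0])*1000).round(1),"F own",(M@np.array(s["ft_force"])).round(1),"w",round(s["gripper_width"],2),"q",np.round(s["joints"],2))
E
python3 -c "
from h import *
print(to([0,-.091,.13]));st()"
```

```text
([493.4, -419.1, 70.6], [-0.11, 0.02, 27.7])
t 0.1 own mm [-242.  -691.5  199.7] F own [ 0.8 -0.3 -0.4] w 1.0 q [-1.2   0.26  1.61  0.    1.27 -0.04]
```

>>> arm_command([
  {"dx":0.493,"dy":-0.419,"dz":0.04,"rz":27.7,"claw":0},
  {"dx":0.493,"dy":-0.419,"dz":0.04,"rz":27.7,"claw":0},
  {"dx":0.493,"dy":-0.419,"dz":0.04,"rz":27.7,"claw":0},
  {"dx":0.493,"dy":-0.419,"dz":0.04,"rz":27.7,"claw":0},
  {"dx":0.493,"dy":-0.419,"dz":0.04,"rz":27.7,"claw":0},
  {"dx":0.493,"dy":-0.419,"dz":0.04,"rz":27.7,"claw":0},
  {"dx":0.493,"dy":-0.419,"dz":0.04,"rz":27.7,"claw":0},
  {"dx":0.493,"dy":-0.419,"dz":0.04,"rz":27.7,"claw":0},
  {"dx":0.493,"dy":-0.419,"dz":0.04,"rz":27.7,"claw":0},
  {"dx":0.493,"dy":-0.419,"dz":0.04,"rz":27.7,"claw":0},
])

```text
invalid input at $.steps[0]: expected keys claw, dx, dy, dz, rx, ry, rz
```

```bash
python3 -c "
from h import *
print(to([0,-.091,.13]));st()"
```

```text
([493.4, -419.1, 70.6], [-0.11, 0.02, 27.7])
t 0.1 own mm [-242.  -691.5  199.7] F own [ 0.8 -0.3 -0.4] w 1.0 q [-1.2   0.26  1.61  0.    1.27 -0.04]
```

>>> arm_command([
  {"claw":0,"dx":0.493,"dy":-0.419,"dz":0.04,"rx":0,"ry":0,"rz":27.7},
  {"claw":0,"dx":0.493,"dy":-0.419,"dz":0.04,"rx":0,"ry":0,"rz":27.7},
  {"claw":0,"dx":0.493,"dy":-0.419,"dz":0.04,"rx":0,"ry":0,"rz":27.7},
  {"claw":0,"dx":0.493,"dy":-0.419,"dz":0.04,"rx":0,"ry":0,"rz":27.7},
  {"claw":0,"dx":0.493,"dy":-0.419,"dz":0.04,"rx":0,"ry":0,"rz":27.7},
  {"claw":0,"dx":0.493,"dy":-0.419,"dz":0.04,"rx":0,"ry":0,"rz":27.7},
  {"claw":0,"dx":0.493,"dy":-0.419,"dz":0.04,"rx":0,"ry":0,"rz":27.7},
  {"claw":0,"dx":0.493,"dy":-0.419,"dz":0.04,"rx":0,"ry":0,"rz":27.7},
  {"claw":0,"dx":0.493,"dy":-0.419,"dz":0.04,"rx":0,"ry":0,"rz":27.7},
  {"claw":0,"dx":0.493,"dy":-0.419,"dz":0.04,"rx":0,"ry":0,"rz":27.7},
])

```text
time: 0.93
position: [0.4517, -0.2451, 0.1747]
tcp_rot: [0.999, -0.039, -0.0, -0.0]
ft_force: [0.3, -0.6, -0.2]
gripper_width: -0.005
gripper_force: 0.0
```

```bash
python3 -c "
from h import *
print(to([0,-.091,.13]));st()"
```

```text
([86.2, -213.3, 44.8], [-0.01, 0.02, -0.02])
t 0.93 own mm [ -86.3 -304.3  174.7] F own [ 0.3 -0.6 -0.2] w -0.0 q [-0.55 -0.02  1.97  0.    1.19  1.1 ]
```

>>> arm_command([
  {"claw":0,"dx":0.086,"dy":-0.213,"dz":0.045,"rx":0,"ry":0,"rz":0},
  {"claw":0,"dx":0.086,"dy":-0.213,"dz":0.045,"rx":0,"ry":0,"rz":0},
  {"claw":0,"dx":0.086,"dy":-0.213,"dz":0.045,"rx":0,"ry":0,"rz":0},
  {"claw":0,"dx":0.086,"dy":-0.213,"dz":0.045,"rx":0,"ry":0,"rz":0},
  {"claw":0,"dx":0.086,"dy":-0.213,"dz":0.045,"rx":0,"ry":0,"rz":0},
  {"claw":0,"dx":0.086,"dy":-0.213,"dz":0.045,"rx":0,"ry":0,"rz":0},
  {"claw":0,"dx":0.086,"dy":-0.213,"dz":0.045,"rx":0,"ry":0,"rz":0},
  {"claw":0,"dx":0.086,"dy":-0.213,"dz":0.045,"rx":0,"ry":0,"rz":0},
])

```text
time: 1.6
position: [0.5531, -0.04, 0.1291]
tcp_rot: [0.999, -0.037, -0.001, 0.0]
ft_force: [0.5, 0.1, -1.1]
gripper_width: -0.0
gripper_force: 0.0
```

Run:
```python
from h import *
print(to([0,-.091,.046]));st()
a=read_camera("top")[160:255,230:335]; b=read_camera("side")[165:275,190:320]
a=cv2.resize(a,(420,380),interpolation=2); b=cv2.resize(b,(380,322),interpolation=2)
b=cv2.copyMakeBorder(b,0,58,0,0,0)
cv2.imwrite("pics/c1.png",np.hstack([a,b]))
```

```text
([1.0, -1.1, 83.1], [0.01, 0.12, 0.19])
t 1.6 own mm [ -0.8 -92.1 129.1] F own [ 0.5  0.1 -1.1] w -0.0 q [-0.12  0.1   1.94 -0.    1.11  1.53]
```

View pics/c1.png

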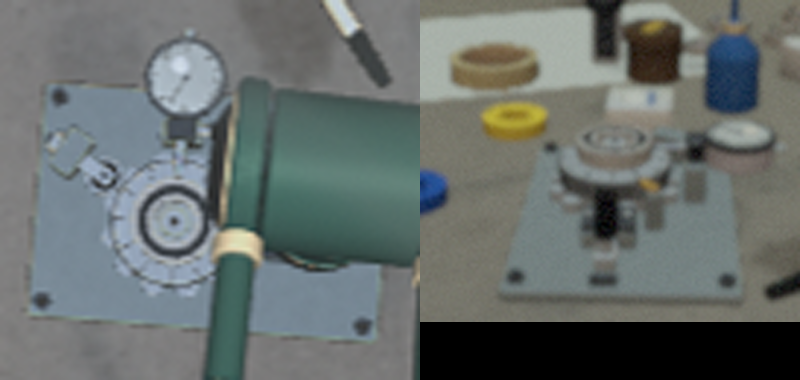

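Tips are in line with the knob in the side view: fingers at crop (607,50), knob at (607,200). I go down between guide and knob.

>>> arm_command([
  {"claw":0,"dx":0.001,"dy":-0.003,"dz":0.03,"rx":0,"ry":0,"rz":0},
  {"claw":0,"dx":0.001,"dy":-0.003,"dz":0.055,"rx":0,"ry":0,"rz":0},
  {"claw":0,"dx":0.001,"dy":-0.003,"dz":0.07,"rx":0,"ry":0,"rz":0},
  {"claw":0,"dx":0.001,"dy":-0.003,"dz":0.082,"rx":0,"ry":0,"rz":0},
  {"claw":0,"dx":0.001,"dy":-0.003,"dz":0.082,"rx":0,"ry":0,"rz":0},
  {"claw":0,"dx":0.001,"dy":-0.003,"dz":0.082,"rx":0,"ry":0,"rz":0},
])

```text
time: 2.2
position: [0.5544, -0.0395, 0.0481]
tcp_rot: [0.999, -0.039, -0.0, 0.0]
ft_force: [-0.5, -1.3, -0.3]
gripper_width: 0.001
gripper_force: 0.0
```

```bash
python3 -c "
from h import *
st()"
```

```text
t 2.2 own mm [  0.4 -91.4  48.1] F own [-0.4 -1.3 -0.3] w 0.0 q [-0.12  0.19  2.   -0.    0.95  1.53]
```

>>> arm_command([
  {"claw":0,"dx":0,"dy":0.002,"dz":0,"rx":0,"ry":0,"rz":0},
  {"claw":0,"dx":0,"dy":0.004,"dz":0,"rx":0,"ry":0,"rz":0},
  {"claw":0,"dx":0,"dy":0.006,"dz":0,"rx":0,"ry":0,"rz":0},
  {"claw":0,"dx":0,"dy":0.008,"dz":0,"rx":0,"ry":0,"rz":0},
  {"claw":0,"dx":0,"dy":0.01,"dz":0,"rx":0,"ry":0,"rz":0},
  {"claw":0,"dx":0,"dy":0.012,"dz":0,"rx":0,"ry":0,"rz":0},
  {"claw":0,"dx":0,"dy":0.012,"dz":0,"rx":0,"ry":0,"rz":0},
])

```text
time: 2.78
position: [0.554, -0.0508, 0.0483]
tcp_rot: [0.999, -0.038, 0.0, 0.0]
ft_force: [-0.7, -0.1, 0.1]
gripper_width: -0.0
gripper_force: 0.0
```

>>> arm_command([
  {"claw":0,"dx":0,"dy":0.002,"dz":0,"rx":0,"ry":0,"rz":0},
  {"claw":0,"dx":0,"dy":0.004,"dz":0,"rx":0,"ry":0,"rz":0},
  {"claw":0,"dx":0,"dy":0.005,"dz":0,"rx":0,"ry":0,"rz":0},
  {"claw":0,"dx":0,"dy":0.005,"dz":0,"rx":0,"ry":0,"rz":0},
])

```text
time: 3.12
position: [0.5535, -0.0556, 0.0481]
tcp_rot: [0.999, -0.038, -0.0, 0.0]
ft_force: [-0.3, -0.3, 0.7]
gripper_width: 0.002
gripper_force: 0.0
```

```bash
python3 -c "
from h import *
st()"
```

```text
t 3.12 own mm [   0.7 -107.6   48.1] F own [-0.3 -0.3  0.7] w 0.0 q [-0.14  0.19  2.   -0.    0.95  1.5 ]
```

>>> arm_command([
  {"claw":0,"dx":0,"dy":0.0015,"dz":0,"rx":0,"ry":0,"rz":0},
  {"claw":0,"dx":0,"dy":0.003,"dz":0,"rx":0,"ry":0,"rz":0},
  {"claw":0,"dx":0,"dy":0.0045,"dz":0,"rx":0,"ry":0,"rz":0},
  {"claw":0,"dx":0,"dy":0.006,"dz":0,"rx":0,"ry":0,"rz":0},
])

```text
time: 3.45
position: [0.5531, -0.0615, 0.0482]
tcp_rot: [0.999, -0.038, -0.0, -0.0]
ft_force: [0.3, 0.7, 0.0]
gripper_width: -0.0
gripper_force: 0.0
```

>>> arm_command([
  {"claw":0,"dx":0,"dy":0.001,"dz":0,"rx":0,"ry":0,"rz":0},
  {"claw":0,"dx":0,"dy":0.002,"dz":0,"rx":0,"ry":0,"rz":0},
  {"claw":0,"dx":0,"dy":0.003,"dz":0,"rx":0,"ry":0,"rz":0},
])

```text
time: 3.7
position: [0.5528, -0.0645, 0.0482]
tcp_rot: [0.999, -0.038, -0.0, -0.0]
ft_force: [-0.0, 0.2, -0.6]
gripper_width: -0.001
gripper_force: 0.0
```

Run:
```python
from h import *
st()
b=cv2.resize(read_camera("side")[165:275,190:320],(650,550),interpolation=2)
cv2.imwrite("pics/c2.png",b)
```

```text
t 3.7 own mm [   0.7 -116.5   48.2] F own [-0.1  0.2 -0.6] w -0.0 q [-0.16  0.19  2.    0.    0.95  1.49]
```

View pics/c2.png

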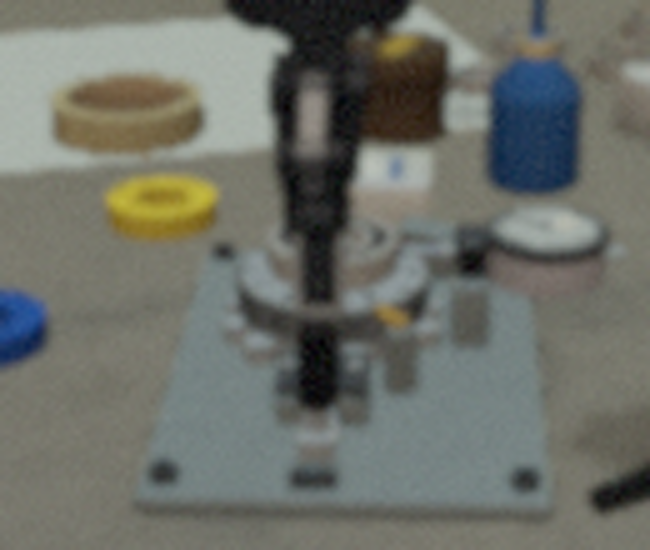

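Run:
```python
from h import *
a=cv2.imread("pics/side0.png");b=read_camera("side")
for t in(0,.006,.012,.018): print(t,proj("side",W(POSE,[[0,-.129-t,.036],[0,-.129-t,.072]])).round(1).tolist())
for im in(a,b): print(im[225:264,252:256].mean((1,2)).round().astype(int).tolist())
```

```text
0 [[253.6, 247.3], [253.6, 231.7]]
0.006 [[253.5, 248.7], [253.4, 233.0]]
0.012 [[253.3, 250.0], [253.3, 234.3]]
0.018 [[253.1, 251.4], [253.1, 235.6]]
[139, 131, 107, 73, 46, 29, 22, 19, 18, 16, 10, 20, 8, 12, 7, 12, 12, 16, 13, 15, 20, 44, 78, 92, 101, 110, 124, 134, 126, 109, 100, 99, 96, 89, 71, 56, 58, 82, 104]
[51, 80, 88, 76, 50, 32, 27, 19, 21, 13, 15, 13, 14, 16, 18, 10, 14, 19, 10, 15, 24, 49, 80, 97, 104, 114, 130, 140, 129, 111, 104, 103, 99, 92, 77, 59, 58, 84, 109]
```

Run:
```python
from h import *
s=read_state()
print(proj("side",[s["position"]]), proj("side",[np.array(s["position"])+[0,0,.054+.019]]),proj("side",W(POSE,[[.011,-.116,.08],[-.011,-.116,.08],[0.009,-.129,.07],[-.009,-.129,.07]])))
b=read_camera("side")
cv2.imwrite("pics/c3.png",cv2.resize(b[180:260,225:285],(600,600*80//60*3//4),interpolation=2) if 0 else cv2.resize(b[185:260,215:290],(600,600),interpolation=cv2.INTER_CUBIC))
```

```text
[[254.31574374 239.43536156]] [[254.24430168 207.35113187]] [[259.21625473 225.68947621]
 [248.66106525 225.49628614]
 [257.95897461 232.70755599]
 [249.23063096 232.54799853]]
```

View pics/c3.png

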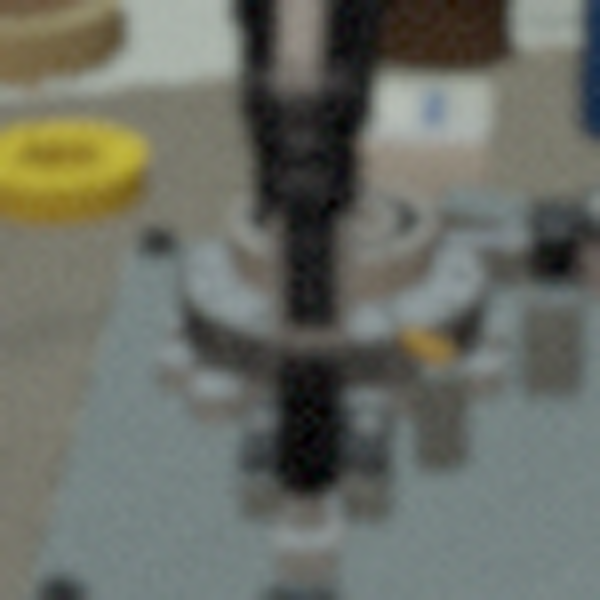

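The picture shows the knob still home (crop (307,430)). The finger ends at crop (310,325), with the ring visible between the two. So the tip is not where I assumed; I check from above.

Run:
```python
from h import *
b=read_camera("top"); s=read_state(); p=np.array(s["position"])
o=np.array([225,150])
cv2.imwrite("pics/c4.png",cv2.resize(b[150:260,225:345],(720,660),interpolation=2)[:600])
for z in(0,.03,.073,.12,.2): print(z,((proj("top",[p+[0,0,z]])-o)*6).round())
print(s["joints"],s["position"],s["tcp_rot"])
```

```text
0 [[532. 408.]]
0.03 [[536. 404.]]
0.073 [[543. 398.]]
0.12 [[550. 392.]]
0.2 [[564. 379.]]
[-1.60792395e-01  1.86563722e-01  2.00104406e+00  5.72345193e-05
  9.54021416e-01  1.48668921e+00] [ 0.55282568 -0.06442096  0.04816236] [ 9.99264376e-01 -3.83497829e-02 -1.52831327e-05 -2.54011094e-05]
```

View pics/c4.png

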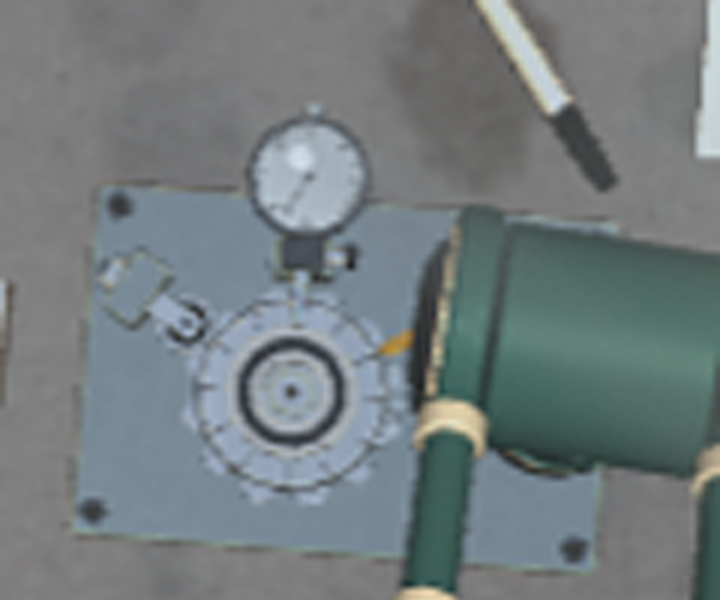

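Run:
```python
from h import *
a=cv2.imread("pics/top0.png"); R=Ro.from_quat([.97938,.20201,0,-.001]); p=np.array([.2668,-.6192,.1997])
L=R.apply
for n,q in dict(tcp=[0,0,0],f1=[0,.05,-.013],f2=[0,-.05,-.013],body=[0,0,-.073],b2=[0,0,-.2]).items(): print(n,proj("top",[p+R.apply(q)]).round(1))
g=a.max(2)<50
for r in range(302,354,2): print(r,''.join('#' if v else '.' for v in g[r,505:560]))
```

```text
tcp [[522.9 319.8]]
f1 [[540.4 312.2]]
f2 [[509.3 328.6]]
body [[535.5 323.4]]
b2 [[560.7 330.4]]
302 .......................................................
304 .......................................................
306 .......................................................
308 .......................................................
310 .....................................................##
312 ......................................####...########.#
314 ......................................#################
316 .......................................##############..
318 ......................................###########......
320 .....................................##########........
322 .................................#############.......#.
324 ............................################.......#..#
326 ......................######################......#..##
328 ..............############...##############......##.###
330 ........#################...###############......#..###
332 .........#########....####################......##.####
334 ........####################....###########.....#..####
336 .........############..#........###########.....#..####
338 ..........##..##.####..........#############.....#.####
340 ...........######.###.................######........###
342 ............###########..#..............######......###
344 .....................####.....................##.......
346 .......................................................
348 ................................................#......
350 .......................................########.#####..
352 ...............................########################
```

>>> arm_command([
  {"claw":0,"dx":0,"dy":-0.014,"dz":0,"rx":0,"ry":0,"rz":0},
  {"claw":0,"dx":0,"dy":-0.028,"dz":0,"rx":0,"ry":0,"rz":0},
  {"claw":0,"dx":0,"dy":-0.028,"dz":0,"rx":0,"ry":0,"rz":0},
  {"claw":0,"dx":0,"dy":-0.028,"dz":0.003,"rx":0,"ry":0,"rz":0},
  {"claw":0,"dx":0,"dy":-0.028,"dz":0.006,"rx":0,"ry":0,"rz":0},
  {"claw":0,"dx":0,"dy":-0.028,"dz":0.009,"rx":0,"ry":0,"rz":0},
  {"claw":0,"dx":0,"dy":-0.028,"dz":0.01,"rx":0,"ry":0,"rz":0},
])

```text
time: 4.48
position: [0.5543, -0.0369, 0.0373]
tcp_rot: [0.999, -0.039, -0.001, 0.0]
ft_force: [0.3, -0.1, -0.0]
gripper_width: 0.004
gripper_force: 0.0
```

Run:
```python
from h import *
st()
b=read_camera("side");print(b[205:250,252:256].mean((1,2)).round().astype(int).tolist(),proj("side",[read_state()["position"]]))
```

```text
t 4.48 own mm [  0.1 -88.9  37.3] F own [ 0.4 -0.  -0. ] w 0.0 q [-0.11  0.2   2.01 -0.    0.93  1.54]
[31, 41, 47, 38, 34, 27, 25, 26, 27, 36, 36, 34, 30, 31, 32, 32, 33, 34, 32, 51, 80, 94, 86, 66, 47, 34, 29, 17, 14, 12, 17, 17, 10, 10, 16, 13, 8, 19, 10, 10, 24, 50, 80, 96, 105] [[254.70969744 238.23770111]]
```

>>> arm_command([
  {"claw":0,"dx":0,"dy":0,"dz":0.003,"rx":0,"ry":0,"rz":0},
  {"claw":0,"dx":0,"dy":0,"dz":0.006,"rx":0,"ry":0,"rz":0},
  {"claw":0,"dx":0,"dy":0,"dz":0.009,"rx":0,"ry":0,"rz":0},
  {"claw":0,"dx":0,"dy":0,"dz":0.012,"rx":0,"ry":0,"rz":0},
])

```text
time: 4.87
position: [0.5549, -0.0366, 0.0258]
tcp_rot: [0.999, -0.038, -0.0, 0.0]
ft_force: [-0.2, 0.3, -1.5]
gripper_width: 0.0
gripper_force: 0.0
```

Run:
```python
from h import *
st()
b=read_camera("side");print(b[205:250,252:256].mean((1,2)).round().astype(int).tolist(),proj("side",[read_state()["position"]]))
cv2.imwrite("pics/c5.png",cv2.resize(b[185:260,215:290],(600,600),interpolation=cv2.INTER_CUBIC))
```

```text
t 4.87 own mm [  0.7 -88.5  25.8] F own [-0.2  0.3 -1.5] w 0.0 q [-0.11  0.21  2.02 -0.    0.91  1.54]
[38, 40, 44, 44, 37, 28, 40, 44, 40, 31, 23, 25, 30, 36, 34, 37, 28, 36, 31, 33, 34, 36, 37, 30, 27, 24, 26, 20, 19, 15, 13, 14, 16, 14, 18, 12, 14, 12, 9, 17, 22, 52, 79, 98, 105] [[254.77185984 243.08882458]]
```

View pics/c5.png

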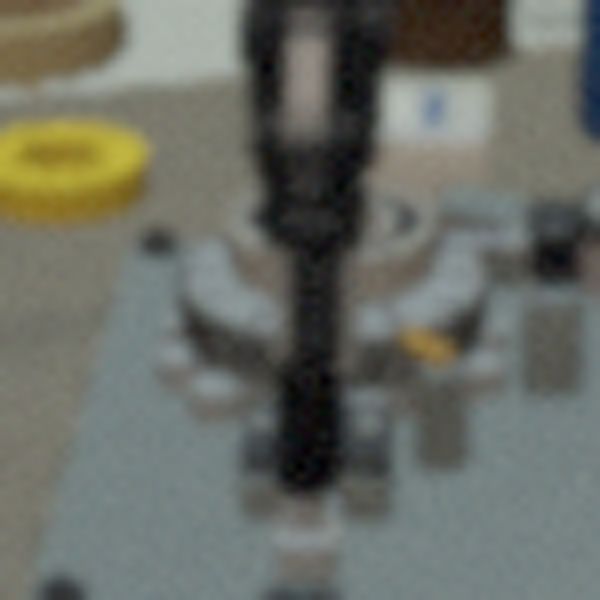

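The tip sits about 30–35 mm higher than the reported TCP: there is no contact at reported z 26 over the 36 mm guide. The finger is now behind the knob. I lower it a little more and push outward, watching the force.

>>> arm_command([
  {"claw":0,"dx":0,"dy":0,"dz":0.003,"rx":0,"ry":0,"rz":0},
  {"claw":0,"dx":0,"dy":0,"dz":0.006,"rx":0,"ry":0,"rz":0},
  {"claw":0,"dx":0,"dy":0,"dz":0.008,"rx":0,"ry":0,"rz":0},
  {"claw":0,"dx":0,"dy":0.003,"dz":0.008,"rx":0,"ry":0,"rz":0},
  {"claw":0,"dx":0,"dy":0.006,"dz":0.008,"rx":0,"ry":0,"rz":0},
  {"claw":0,"dx":0,"dy":0.009,"dz":0.008,"rx":0,"ry":0,"rz":0},
  {"claw":0,"dx":0,"dy":0.012,"dz":0.008,"rx":0,"ry":0,"rz":0},
])

```text
time: 5.5
position: [0.5542, -0.0486, 0.0183]
tcp_rot: [0.999, -0.039, 0.0, -0.0]
ft_force: [0.0, 1.6, -0.1]
gripper_width: -0.0
gripper_force: 1.1
```

>>> arm_command([
  {"claw":0,"dx":0,"dy":0.002,"dz":0,"rx":0,"ry":0,"rz":0},
  {"claw":0,"dx":0,"dy":0.004,"dz":0,"rx":0,"ry":0,"rz":0},
  {"claw":0,"dx":0,"dy":0.006,"dz":0,"rx":0,"ry":0,"rz":0},
])

```text
time: 5.75
position: [0.5537, -0.0545, 0.0183]
tcp_rot: [0.999, -0.038, 0.0, -0.0]
ft_force: [0.2, 2.8, 0.6]
gripper_width: -0.0
gripper_force: 1.1
```

>>> arm_command([
  {"claw":0,"dx":0,"dy":0.002,"dz":0,"rx":0,"ry":0,"rz":0},
  {"claw":0,"dx":0,"dy":0.004,"dz":0,"rx":0,"ry":0,"rz":0},
  {"claw":0,"dx":0,"dy":0.006,"dz":0,"rx":0,"ry":0,"rz":0},
])

```text
time: 6.0
position: [0.5532, -0.0605, 0.0183]
tcp_rot: [0.999, -0.038, 0.0, -0.0]
ft_force: [0.3, 2.2, -0.0]
gripper_width: -0.001
gripper_force: 1.1
```

Run:
```python
from h import *
st()
b=read_camera("side");print(b[225:264,252:256].mean((1,2)).round().astype(int).tolist())
```

```text
t 6.0 own mm [   0.8 -112.5   18.3] F own [ 0.1  2.2 -0. ] w -0.0 q [-0.15  0.23  2.02  0.    0.9   1.49]
[27, 25, 35, 34, 29, 27, 29, 28, 26, 25, 23, 18, 15, 13, 18, 16, 14, 13, 14, 13, 14, 18, 14, 29, 53, 84, 99, 103, 111, 129, 140, 130, 111, 92, 76, 59, 62, 83, 111]
```

>>> arm_command([
  {"claw":0,"dx":0,"dy":0.0015,"dz":0,"rx":0,"ry":0,"rz":0},
  {"claw":0,"dx":0,"dy":0.003,"dz":0,"rx":0,"ry":0,"rz":0},
  {"claw":0,"dx":0,"dy":0.004,"dz":0,"rx":0,"ry":0,"rz":0},
])

```text
time: 6.3
position: [0.5529, -0.0646, 0.0183]
tcp_rot: [0.999, -0.038, 0.0, 0.0]
ft_force: [0.2, 2.2, 0.4]
gripper_width: -0.001
gripper_force: 1.1
```

>>> arm_command([
  {"claw":0,"dx":0,"dy":0.0015,"dz":0,"rx":0,"ry":0,"rz":0},
  {"claw":0,"dx":0,"dy":0.002,"dz":0,"rx":0,"ry":0,"rz":0},
])

```text
time: 6.47
position: [0.5528, -0.0648, 0.0182]
tcp_rot: [0.999, -0.039, 0.0, -0.001]
ft_force: [1.1, 10.5, 1.6]
gripper_width: -0.001
gripper_force: 4.9
```

Run:
```python
from h import *
st()
b=read_camera("side");print(b[225:264,252:256].mean((1,2)).round().astype(int).tolist())
```

```text
t 6.47 own mm [   0.8 -116.8   18.2] F own [ 0.3 10.6  1.6] w -0.0 q [-0.16  0.23  2.02  0.    0.9   1.48]
[24, 27, 31, 33, 31, 30, 27, 29, 28, 28, 22, 22, 17, 13, 10, 14, 14, 15, 12, 14, 15, 10, 15, 16, 28, 59, 84, 100, 105, 113, 129, 139, 128, 109, 87, 66, 60, 84, 109]
```

Bolt is at its stop (10 N, travel checked in the image). I back off, lift, and go to the front of the rim.

>>> arm_command([
  {"claw":0,"dx":0,"dy":-0.007,"dz":0,"rx":0,"ry":0,"rz":0},
  {"claw":0,"dx":0,"dy":-0.009,"dz":-0.035,"rx":0,"ry":0,"rz":0},
  {"claw":0,"dx":0,"dy":-0.009,"dz":-0.06,"rx":0,"ry":0,"rz":0},
  {"claw":0,"dx":-0.03,"dy":-0.03,"dz":-0.07,"rx":0,"ry":0,"rz":0},
  {"claw":0,"dx":-0.06,"dy":-0.05,"dz":-0.07,"rx":0,"ry":0,"rz":0},
  {"claw":0,"dx":-0.091,"dy":-0.08,"dz":-0.07,"rx":0,"ry":0,"rz":0},
  {"claw":0,"dx":-0.091,"dy":-0.107,"dz":-0.06,"rx":0,"ry":0,"rz":0},
  {"claw":0,"dx":-0.091,"dy":-0.107,"dz":-0.035,"rx":0,"ry":0,"rz":0},
  {"claw":0,"dx":-0.091,"dy":-0.107,"dz":-0.015,"rx":0,"ry":0,"rz":0},
  {"claw":0,"dx":-0.091,"dy":-0.107,"dz":-0.01,"rx":0,"ry":0,"rz":0},
])

```text
time: 7.35
position: [0.4671, 0.0474, 0.0254]
tcp_rot: [0.999, -0.037, -0.002, 0.001]
ft_force: [-0.6, -0.4, -1.0]
gripper_width: 0.001
gripper_force: 0.0
```

Run:
```python
from h import *
st(); s=read_state()
b=read_camera("side"); p=np.array(s["position"])
print(proj("side",[p,p+[0,0,.033]]).round(1))
g=b.max(2)
for r in range(196,236,1): print(r,g[r,222:252].tolist())
```

```text
t 7.35 own mm [-93.3 -11.5  25.4] F own [-0.5 -0.4 -1. ] w 0.0 q [ 0.05  0.06  2.19 -0.    0.89  1.7 ]
[[217.4 227.6]
 [216.9 214.8]]
196 [113, 137, 142, 144, 149, 149, 146, 142, 135, 128, 126, 126, 124, 126, 126, 127, 123, 121, 122, 117, 120, 114, 116, 120, 119, 120, 118, 116, 117, 117]
197 [96, 116, 127, 128, 127, 126, 121, 122, 121, 119, 118, 119, 120, 117, 121, 116, 120, 118, 118, 116, 114, 121, 117, 120, 119, 118, 120, 118, 117, 117]
198 [97, 112, 120, 119, 123, 119, 120, 121, 119, 114, 119, 117, 121, 116, 119, 118, 119, 118, 119, 120, 118, 117, 116, 118, 117, 119, 117, 117, 112, 113]
199 [118, 132, 134, 131, 132, 131, 127, 121, 121, 116, 118, 118, 121, 120, 121, 122, 121, 118, 117, 121, 117, 117, 119, 119, 119, 115, 116, 111, 113, 110]
200 [155, 160, 160, 160, 158, 155, 148, 139, 137, 127, 123, 117, 117, 119, 121, 117, 121, 117, 121, 120, 120, 119, 119, 118, 120, 114, 114, 116, 108, 110]
201 [169, 176, 173, 174, 174, 170, 165, 161, 157, 148, 133, 126, 120, 117, 121, 116, 120, 119, 119, 118, 117, 117, 117, 115, 113, 114, 110, 109, 108, 107]
202 [159, 165, 166, 168, 170, 177, 179
[... 4401 characters left out ...]
26, 128, 128, 132, 128, 125, 116, 107, 113, 114, 110, 113, 112, 112, 103, 90, 80, 72, 63, 60, 67, 62, 58, 57]
232 [120, 120, 119, 116, 119, 129, 129, 129, 129, 129, 129, 125, 118, 107, 105, 109, 117, 130, 140, 139, 137, 122, 105, 92, 81, 76, 71, 63, 53, 51]
233 [118, 121, 117, 116, 122, 125, 133, 129, 129, 128, 128, 127, 119, 114, 111, 109, 117, 132, 140, 143, 140, 131, 115, 99, 91, 85, 81, 70, 48, 39]
234 [122, 120, 116, 118, 124, 129, 127, 129, 126, 126, 131, 131, 124, 125, 118, 120, 112, 121, 124, 127, 125, 117, 112, 97, 93, 89, 83, 69, 42, 36]
235 [119, 122, 119, 124, 125, 127, 127, 128, 130, 130, 128, 128, 128, 126, 128, 124, 112, 109, 109, 111, 106, 102, 95, 91, 91, 89, 76, 57, 32, 21]
```

>>> arm_command([
  {"claw":0,"dx":0,"dy":0,"dz":0.01,"rx":0,"ry":0,"rz":0},
  {"claw":0,"dx":0,"dy":0,"dz":0.018,"rx":0,"ry":0,"rz":0},
  {"claw":0,"dx":0,"dy":0,"dz":0.024,"rx":0,"ry":0,"rz":0},
  {"claw":0,"dx":0,"dy":0,"dz":0.024,"rx":0,"ry":0,"rz":0},
])

```text
time: 7.73
position: [0.4695, 0.0469, 0.0032]
tcp_rot: [0.999, -0.039, -0.001, 0.0]
ft_force: [-1.0, -0.5, -0.0]
gripper_width: 0.003
gripper_force: 0.0
```

Run:
```python
from h import *
st(); s=read_state()
b=read_camera("side"); p=np.array(s["position"])
for z in(0,.03,.036): print(z,proj("side",[p+[0,0,z]]).round(1))
print(b[205:240,215:219].mean((1,2)).round().astype(int).tolist()); print(b[212,205:232].max(1).tolist())
cv2.imwrite("pics/c6.png",np.hstack([cv2.resize(b[170:255,190:290],(400,340),interpolation=2),cv2.resize(read_camera("top")[165:250,230:330],(400,340),interpolation=2)]))
```

```text
t 7.73 own mm [-90.9 -11.8   3.2] F own [-0.9 -0.6 -0. ] w 0.0 q [ 0.05  0.1   2.2  -0.    0.84  1.69]
0 [[218.7 236. ]]
0.03 [[218.3 224.7]]
0.036 [[218.2 222.4]]
[21, 27, 38, 35, 33, 23, 22, 24, 27, 34, 36, 31, 28, 32, 32, 34, 34, 33, 47, 73, 94, 104, 108, 109, 110, 111, 114, 114, 116, 115, 116, 116, 117, 115, 115]
[122, 122, 118, 119, 115, 105, 100, 92, 72, 43, 29, 28, 14, 34, 48, 70, 85, 103, 122, 126, 128, 129, 124, 124, 122, 117, 120]
```

View pics/c6.png

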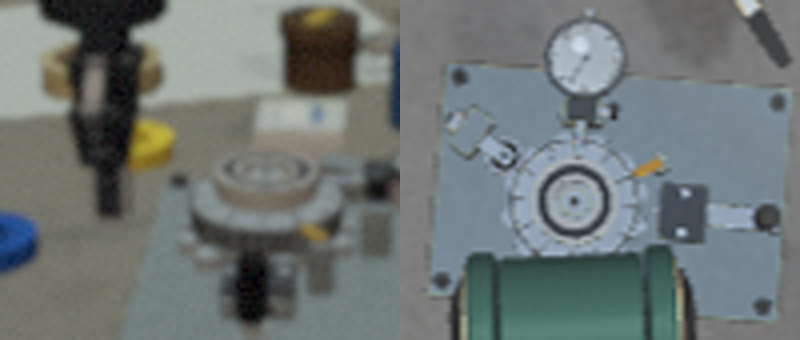

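The side crop shows the finger in front of the rim, tip at (108,215). The top crop shows the knob out at (768,217) and the zero line still at the pointer. I approach the rim.

>>> arm_command([
  {"claw":0,"dx":0.01,"dy":0,"dz":0.004,"rx":0,"ry":0,"rz":0},
  {"claw":0,"dx":0.02,"dy":0,"dz":0.004,"rx":0,"ry":0,"rz":0},
  {"claw":0,"dx":0.026,"dy":0,"dz":0.004,"rx":0,"ry":0,"rz":0},
  {"claw":0,"dx":0.029,"dy":0,"dz":0.004,"rx":0,"ry":0,"rz":0},
  {"claw":0,"dx":0.031,"dy":0,"dz":0.004,"rx":0,"ry":0,"rz":0},
])

```text
time: 8.25
position: [0.5024, 0.0448, 0.0005]
tcp_rot: [0.999, -0.038, 0.0, -0.0]
ft_force: [-0.1, 0.4, -1.3]
gripper_width: -0.0
gripper_force: 0.0
```

>>> arm_command([
  {"claw":0,"dx":0.001,"dy":0,"dz":0,"rx":0,"ry":0,"rz":0},
  {"claw":0,"dx":0.002,"dy":0,"dz":0,"rx":0,"ry":0,"rz":0},
  {"claw":0,"dx":0.003,"dy":0,"dz":0,"rx":0,"ry":0,"rz":0},
])

```text
time: 8.5
position: [0.5038, 0.0446, 0.0]
tcp_rot: [0.999, -0.038, -0.0, 0.0]
ft_force: [-0.1, 0.1, -0.4]
gripper_width: -0.0
gripper_force: 0.0
```

```bash
python3 -c "
from h import *
st()"
```

```text
t 8.5 own mm [-56.5 -11.4   0. ] F own [-0.1  0.1 -0.4] w -0.0 q [0.04 0.17 2.14 0.   0.84 1.69]
```

>>> arm_command([
  {"claw":0,"dx":0.001,"dy":0,"dz":0,"rx":0,"ry":0,"rz":0},
  {"claw":0,"dx":0.002,"dy":0,"dz":0,"rx":0,"ry":0,"rz":0},
])

```text
time: 8.67
position: [0.504, 0.0446, -0.0001]
tcp_rot: [0.999, -0.038, -0.002, 0.0]
ft_force: [-7.0, 0.7, 6.5]
gripper_width: -0.002
gripper_force: 3.4
```

>>> arm_command([
  {"claw":0,"dx":0.001,"dy":0,"dz":0,"rx":0,"ry":0,"rz":0},
  {"claw":0,"dx":0.002,"dy":0,"dz":0,"rx":0,"ry":0,"rz":0},
])

```text
time: 8.83
position: [0.504, 0.0446, -0.0005]
tcp_rot: [0.999, -0.038, -0.004, 0.0]
ft_force: [-10.4, 1.3, 9.5]
gripper_width: 0.001
gripper_force: 5.5
```

>>> arm_command([
  {"claw":0,"dx":0.0005,"dy":-0.001,"dz":-0.001,"rx":0,"ry":0,"rz":0},
  {"claw":0,"dx":0.0005,"dy":-0.002,"dz":-0.0015,"rx":0,"ry":0,"rz":0},
  {"claw":0,"dx":0.0005,"dy":-0.003,"dz":-0.002,"rx":0,"ry":0,"rz":0},
])

```text
time: 9.08
position: [0.5038, 0.0464, 0.0]
tcp_rot: [0.999, -0.038, -0.004, 0.001]
ft_force: [-5.8, -3.4, -3.0]
gripper_width: 0.003
gripper_force: 2.9
```

```bash
python3 -c "
from h import *
st()"
```

```text
t 9.08 own mm [-56.6  -9.7   0. ] F own [-5.5 -3.9 -3. ] w 0.0 q [ 0.04  0.17  2.13 -0.    0.85  1.69]
```

>>> arm_command([
  {"claw":0,"dx":0.0015,"dy":0,"dz":0,"rx":0,"ry":0,"rz":0},
  {"claw":0,"dx":0.0022,"dy":-0.001,"dz":0,"rx":0,"ry":0,"rz":0},
  {"claw":0,"dx":0.0022,"dy":-0.002,"dz":0,"rx":0,"ry":0,"rz":0},
  {"claw":0,"dx":0.0022,"dy":-0.003,"dz":0,"rx":0,"ry":0,"rz":0},
  {"claw":0,"dx":0.0022,"dy":-0.004,"dz":0,"rx":0,"ry":0,"rz":0},
])

```text
time: 9.5
position: [0.5039, 0.0504, -0.0001]
tcp_rot: [0.999, -0.038, -0.007, 0.001]
ft_force: [-12.7, -1.2, 6.5]
gripper_width: -0.004
gripper_force: 6.4
```

```bash
cat >> h.py <<'E'
def polar(im):
    "unwrap table top as seen from above, r 31..46 mm, z 46"
    th=np.radians(np.arange(0,360,1)); out=[]
    for r in np.arange(.038,.0451,.001):
        P=W(POSE,np.c_[r*np.cos(th),r*np.sin(th),0*th+.046]); uv=proj("top",P).astype(np.float32)
        out.append(cv2.remap(im,uv[None,:,0],uv[None,:,1],cv2.INTER_LINEAR)[0].mean(1))
    return np.array(out).mean(0)
E
python3 - <<'E'
from h import *
st()
a=polar(cv2.imread("pics/top0.png")); im=read_camera("top"); cv2.imwrite("pics/t7.png",im); b=polar(im)
v=np.r_[-60:110]%360  # seen part, own angle (0=back, +=ccw)
c=[(np.corrcoef(a[(v+k)%360],b[v])[0,1].round(2)) for k in range(-10,45)]
print(list(zip(range(-10,45),c)))
E
```

```text
t 9.5 own mm [-56.9  -5.7  -0.1] F own [-12.6  -2.1   6.5] w -0.0 q [ 0.05  0.18  2.12 -0.    0.86  1.7 ]
[(-10, np.float64(-0.18)), (-9, np.float64(-0.17)), (-8, np.float64(-0.16)), (-7, np.float64(-0.15)), (-6, np.float64(-0.15)), (-5, np.float64(-0.14)), (-4, np.float64(-0.12)), (-3, np.float64(-0.1)), (-2, np.float64(-0.08)), (-1, np.float64(-0.04)), (0, np.float64(-0.0)), (1, np.float64(0.04)), (2, np.float64(0.08)), (3, np.float64(0.12)), (4, np.float64(0.14)), (5, np.float64(0.16)), (6, np.float64(0.16)), (7, np.float64(0.14)), (8, np.float64(0.11)), (9, np.float64(0.07)), (10, np.float64(0.02)), (11, np.float64(-0.02)), (12, np.float64(-0.07)), (13, np.float64(-0.11)), (14, np.float64(-0.14)), (15, np.float64(-0.17)), (16, np.float64(-0.2)), (17, np.float64(-0.22)), (18, np.float64(-0.23)), (19, np.float64(-0.23)), (20, np.float64(-0.22)), (21, np.float64(-0.2)), (22, np.float64(-0.18)), (23, np.float64(-0.15)), (24, np.float64(-0.13)), (25, np.float64(-0.1)), (26, np.float64(-0.07)), (27, np.float64(-0.04)), (28, np.float64(-0.0)), (29, np.float64(0.03)), (30, np.float64(0.08)), (31, np.float64(0.12)), (32, np.float64(0.16)), (33, np.float64(0.2)), (34, np.float64(0.23)), (35, np.float64(0.25)), (36, np.float64(0.26)), (37, np.float64(0.26)), (38, np.float64(0.25)), (39, np.float64(0.23)), (40, np.float64(0.2)), (41, np.float64(0.16)), (42, np.float64(0.13)), (43, np.float64(0.1)), (44, np.float64(0.07))]
```

The table has turned about 6° clockwise, following the finger. I keep dragging.

>>> arm_command([
  {"claw":0,"dx":0,"dy":-0.0015,"dz":-0.0005,"rx":0,"ry":0,"rz":0},
  {"claw":0,"dx":0,"dy":-0.003,"dz":-0.0005,"rx":0,"ry":0,"rz":0},
  {"claw":0,"dx":0,"dy":-0.0045,"dz":-0.0005,"rx":0,"ry":0,"rz":0},
  {"claw":0,"dx":0,"dy":-0.006,"dz":-0.0005,"rx":0,"ry":0,"rz":0},
])

```text
time: 9.88
position: [0.5043, 0.0568, -0.0]
tcp_rot: [0.999, -0.038, -0.007, 0.001]
ft_force: [-11.7, 0.6, 1.3]
gripper_width: 0.001
gripper_force: 5.6
```

```bash
cat >> h.py <<'E'
def ang(lo=-5,hi=45,n=None):
    a=polar(cv2.imread("pics/top0.png")); im=read_camera("top"); b=polar(im)
    if n: cv2.imwrite(n,im)
    v=np.r_[-60:110]%360; c=[np.corrcoef(a[(v+k)%360],b[v])[0,1] for k in range(lo,hi)]
    print([(k+lo,round(c[k],2)) for k in range(1,len(c)-1) if c[k]>=c[k-1] and c[k]>c[k+1]])
E
python3 - <<'E'
from h import *
st();ang()
E
```

```text
t 9.88 own mm [-56.9   0.7  -0. ] F own [-11.7  -0.3   1.3] w 0.0 q [0.06 0.18 2.12 0.   0.86 1.71]
[(0, np.float64(-0.07)), (12, np.float64(0.13)), (42, np.float64(0.24))]
```

>>> arm_command([
  {"claw":0,"dx":0,"dy":-0.0015,"dz":0,"rx":0,"ry":0,"rz":0},
  {"claw":0,"dx":0,"dy":-0.003,"dz":0,"rx":0,"ry":0,"rz":0},
  {"claw":0,"dx":0,"dy":-0.0045,"dz":0,"rx":0,"ry":0,"rz":0},
  {"claw":0,"dx":0,"dy":-0.006,"dz":0,"rx":0,"ry":0,"rz":0},
  {"claw":0,"dx":0,"dy":-0.007,"dz":0,"rx":0,"ry":0,"rz":0},
])

```text
time: 10.35
position: [0.5053, 0.0646, -0.0]
tcp_rot: [0.999, -0.039, -0.006, 0.0]
ft_force: [-10.1, 4.0, 0.0]
gripper_width: -0.003
gripper_force: 5.2
```

Run:
```python
from h import *
st();ang()
```

```text
t 10.35 own mm [-56.5   8.6  -0. ] F own [-10.3   3.2   0. ] w -0.0 q [0.08 0.18 2.12 0.   0.86 1.72]
[(-4, np.float64(0.15)), (12, np.float64(0.03)), (25, np.float64(0.2)), (42, np.float64(0.04))]
```

Past half-way (25°), and the table now pulls the finger along. I back straight off and let it settle.

>>> arm_command([
  {"claw":0,"dx":-0.01,"dy":-0.002,"dz":0,"rx":0,"ry":0,"rz":0},
  {"claw":0,"dx":-0.025,"dy":-0.002,"dz":0,"rx":0,"ry":0,"rz":0},
  {"claw":0,"dx":-0.04,"dy":-0.002,"dz":0,"rx":0,"ry":0,"rz":0},
  {"claw":0,"dx":-0.04,"dy":-0.002,"dz":-0.03,"rx":0,"ry":0,"rz":0},
  {"claw":0,"dx":-0.04,"dy":-0.002,"dz":-0.07,"rx":0,"ry":0,"rz":0},
  {"claw":0,"dx":-0.04,"dy":-0.002,"dz":-0.09,"rx":0,"ry":0,"rz":0},
])

```text
time: 10.9
position: [0.4743, 0.0694, 0.0963]
tcp_rot: [0.999, -0.038, 0.003, -0.0]
ft_force: [1.7, 0.3, 2.0]
gripper_width: 0.001
gripper_force: 0.0
```

Run:
```python
from h import *
st();ang(n="pics/t8.png")
im=cv2.imread("pics/t8.png"); a=cv2.imread("pics/top0.png")
cv2.imwrite("pics/c8.png",np.hstack([cv2.resize(i[175:245,240:330],(400,311),interpolation=2) for i in (a,im)]))
print(to([0,-.185,.095]))
```

```text
t 10.9 own mm [-87.8  11.   96.3] F own [1.7 0.4 2. ] w 0.0 q [ 0.09 -0.02  2.12 -0.    1.03  1.74]
[(0, np.float64(0.95)), (30, np.float64(0.69))]
([84.4, 196.6, 5.8], [-0.11, -0.7, 0.01])
```

View pics/c8.png

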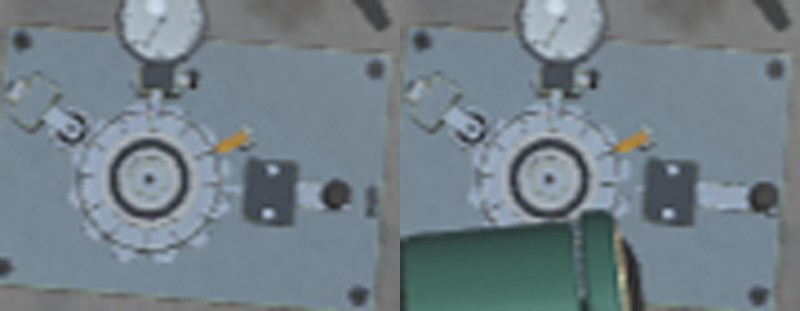

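The right crop shows the knob out at (763,195), with the table at a station. I check that it is the next one by the long zero line (from -60° to -90°).

Run:
```python
from h import *
for f in("top0","t7","t8"):
    im=cv2.imread(f"pics/{f}.png"); print(f)
    for r in(.034,.036,.038,.040,.042,.044):
        row=[]
        for c in(60,30,0,-30,-60,-90):
            th=np.radians(np.arange(c-14,c+15,1)); uv=proj("top",W(POSE,np.c_[r*np.cos(th),r*np.sin(th),0*th+.0465])).astype(np.float32)
            g=cv2.remap(im,uv[None,:,0],uv[None,:,1],cv2.INTER_LINEAR)[0].mean(1); row.append((int(np.median(g)-g.min()),int(g.argmin()-14)))
        print(r,row)
```

```text
top0
0.034 [(3, -1), (5, 0), (17, 1), (7, 0), (34, 0), (12, 0)]
0.036 [(18, -1), (19, 0), (8, 1), (12, 0), (26, -1), (21, 1)]
0.038 [(27, 1), (16, 3), (13, 5), (17, -1), (23, 1), (29, 1)]
0.04 [(22, 0), (11, -3), (11, 5), (21, 0), (36, 1), (39, 1)]
0.042 [(23, 0), (21, -1), (11, -6), (17, -2), (35, 0), (32, 1)]
0.044 [(13, 1), (11, -1), (27, -6), (16, -3), (24, -2), (13, 1)]
t7
0.034 [(34, 14), (4, -9), (15, 1), (19, -6), (62, -10), (10, 14)]
0.036 [(15, 14), (10, -6), (9, -4), (21, -7), (70, -10), (11, 14)]
0.038 [(20, -5), (17, -7), (6, 5), (28, -7), (81, -8), (11, 14)]
0.04 [(15, -7), (19, -5), (15, -7), (28, -6), (98, -13), (13, 14)]
0.042 [(10, -7), (20, -4), (30, -6), (28, -6), (85, -13), (6, 14)]
0.044 [(10, -7), (12, -11), (29, -6), (31, -8), (71, -11), (10, -8)]
t8
0.034 [(4, -11), (6, 0), (17, 1), (7, 0), (19, 0), (46, 0)]
0.036 [(16, -1), (19, 1), (7, 4), (15, 0), (22, -1), (59, 1)]
0.038 [(28, 1), (17, 3), (12, 5), (20, -1), (22, 1), (60, 1)]
0.04 [(24, 0), (13, -3), (10, 5), (22, 0), (36, 1), (51, 1)]
0.042 [(23, 0), (24, -1), (14, -6), (14, -1), (40, -1), (26, 1)]
0.044 [(13, 1), (15, -1), (29, -6), (11, -3), (26, -1), (8, 1)]
```

Confirmed: the zero line has moved from -60° to -90°, exactly one station. Next I go outside the knob.

>>> arm_command([
  {"claw":0,"dx":0.0,"dy":0.04,"dz":0,"rx":0,"ry":0,"rz":0},
  {"claw":0,"dx":0.0,"dy":0.08,"dz":0,"rx":0,"ry":0,"rz":0},
  {"claw":0,"dx":0.02,"dy":0.115,"dz":0,"rx":0,"ry":0,"rz":0},
  {"claw":0,"dx":0.045,"dy":0.145,"dz":0,"rx":0,"ry":0,"rz":0},
  {"claw":0,"dx":0.065,"dy":0.175,"dz":0,"rx":0,"ry":0,"rz":0},
  {"claw":0,"dx":0.087,"dy":0.189,"dz":0,"rx":0,"ry":0,"rz":0},
  {"claw":0,"dx":0.087,"dy":0.189,"dz":0,"rx":0,"ry":0,"rz":0},
  {"claw":0,"dx":0.087,"dy":0.189,"dz":0.02,"rx":0,"ry":0,"rz":0},
])

```text
time: 11.62
position: [0.5499, -0.1284, 0.0767]
tcp_rot: [0.999, -0.039, 0.005, 0.001]
ft_force: [0.1, -1.0, 0.8]
gripper_width: -0.003
gripper_force: 0.0
```

```bash
python3 -c "
from h import *
st();print(to([0.0007,-.178,.018]))"
```

```text
t 11.62 own mm [   2.7 -180.4   76.7] F own [ 0.2 -1.   0.8] w -0.0 q [-0.27  0.16  1.97 -0.    1.    1.38]
([-2.6, -2.6, 58.7], [0.11, -0.56, -0.12])
```

>>> arm_command([
  {"claw":0,"dx":-0.002,"dy":0,"dz":0.025,"rx":0,"ry":0,"rz":0},
  {"claw":0,"dx":-0.002,"dy":0,"dz":0.045,"rx":0,"ry":0,"rz":0},
  {"claw":0,"dx":-0.002,"dy":0,"dz":0.055,"rx":0,"ry":0,"rz":0},
  {"claw":0,"dx":-0.002,"dy":-0.005,"dz":0.055,"rx":0,"ry":0,"rz":0},
  {"claw":0,"dx":-0.002,"dy":-0.01,"dz":0.055,"rx":0,"ry":0,"rz":0},
  {"claw":0,"dx":-0.002,"dy":-0.014,"dz":0.055,"rx":0,"ry":0,"rz":0},
  {"claw":0,"dx":-0.002,"dy":-0.018,"dz":0.055,"rx":0,"ry":0,"rz":0},
  {"claw":0,"dx":-0.002,"dy":-0.022,"dz":0.055,"rx":0,"ry":0,"rz":0},
])

```text
time: 12.28
position: [0.5459, -0.104, 0.0193]
tcp_rot: [0.999, -0.038, 0.002, 0.001]
ft_force: [0.0, -2.3, 0.7]
gripper_width: -0.002
gripper_force: 1.2
```

```bash
python3 -c "
from h import *
st()"
```

```text
t 12.28 own mm [  -3.1 -156.4   19.3] F own [ 0.2 -2.3  0.7] w -0.0 q [-0.23  0.22  2.02 -0.    0.89  1.41]
```

>>> arm_command([
  {"claw":0,"dx":0,"dy":-0.002,"dz":0,"rx":0,"ry":0,"rz":0},
  {"claw":0,"dx":0,"dy":-0.004,"dz":0,"rx":0,"ry":0,"rz":0},
  {"claw":0,"dx":0,"dy":-0.006,"dz":0,"rx":0,"ry":0,"rz":0},
  {"claw":0,"dx":0,"dy":-0.008,"dz":0,"rx":0,"ry":0,"rz":0},
  {"claw":0,"dx":0,"dy":-0.01,"dz":0,"rx":0,"ry":0,"rz":0},
  {"claw":0,"dx":0,"dy":-0.012,"dz":0,"rx":0,"ry":0,"rz":0},
])

```text
time: 12.78
position: [0.5457, -0.0919, 0.0178]
tcp_rot: [0.999, -0.038, 0.0, 0.0]
ft_force: [0.2, -1.7, 0.9]
gripper_width: -0.002
gripper_force: 1.1
```

>>> arm_command([
  {"claw":0,"dx":0,"dy":-0.0015,"dz":0,"rx":0,"ry":0,"rz":0},
  {"claw":0,"dx":0,"dy":-0.003,"dz":0,"rx":0,"ry":0,"rz":0},
  {"claw":0,"dx":0,"dy":-0.0035,"dz":0,"rx":0,"ry":0,"rz":0},
])

```text
time: 13.03
position: [0.5458, -0.0913, 0.018]
tcp_rot: [0.999, -0.037, 0.0, 0.002]
ft_force: [0.2, -15.1, 2.5]
gripper_width: 0.003
gripper_force: 7.2
```

```bash
python3 -c "
from h import *
st()"
```

```text
t 13.03 own mm [  -4.2 -143.7   18. ] F own [  1.4 -15.    2.5] w 0.0 q [-0.21  0.22  2.03 -0.01  0.89  1.44]
```

Hard stop at 15 N. I back off, lift clear, and compare the knob position with the start.

>>> arm_command([
  {"claw":0,"dx":0,"dy":0.01,"dz":0,"rx":0,"ry":0,"rz":0},
  {"claw":0,"dx":0,"dy":0.03,"dz":0,"rx":0,"ry":0,"rz":0},
  {"claw":0,"dx":0,"dy":0.04,"dz":-0.04,"rx":0,"ry":0,"rz":0},
  {"claw":0,"dx":0,"dy":0.07,"dz":-0.08,"rx":0,"ry":0,"rz":0},
  {"claw":0,"dx":0,"dy":0.11,"dz":-0.1,"rx":0,"ry":0,"rz":0},
  {"claw":0,"dx":0,"dy":0.15,"dz":-0.12,"rx":0,"ry":0,"rz":0},
  {"claw":0,"dx":-0.03,"dy":0.18,"dz":-0.12,"rx":0,"ry":0,"rz":0},
  {"claw":0,"dx":-0.06,"dy":0.21,"dz":-0.12,"rx":0,"ry":0,"rz":0},
])

```text
time: 13.7
position: [0.4795, -0.2881, 0.1398]
tcp_rot: [0.999, -0.038, 0.002, 0.001]
ft_force: [0.3, -0.5, 0.4]
gripper_width: -0.003
gripper_force: 0.0
```

Run:
```python
from h import *
st(); T=read_camera("top"); S=read_camera("side"); A=cv2.imread("pics/top0.png"); B=cv2.imread("pics/side0.png")
def kn(im):
    g=im[208:230,300:330].max(2).astype(float); m=np.clip(70-g,0,None); m[:, :12]=0; ys,xs=np.mgrid[208:230,300:330]
    return (m*xs).sum()/m.sum(),(m*ys).sum()/m.sum()
print("top knob start/now",kn(A),kn(T),kn(cv2.imread("pics/t8.png")))
print(B[240:256,252:256].mean((1,2)).round().tolist(),S[240:256,252:256].mean((1,2)).round().tolist())
a,b=polar(A),polar(T); print([round(float(x),0) for x in np.r_[a[[300,270]],b[[300,270]]]])
cv2.imwrite("pics/c9.png",np.hstack([cv2.resize(i[160:245,235:335],(400,340),interpolation=2) for i in(A,T)]))
```

```text
t 13.7 own mm [ -55.2 -345.1  139.8] F own [ 0.3 -0.5  0.4] w -0.0 q [-0.59  0.09  1.92  0.    1.12  1.06]
top knob start/now (np.float64(314.34375), np.float64(219.07142857142858)) (np.float64(314.125), np.float64(219.18)) (np.float64(319.98064516129034), np.float64(219.8709677419355))
[12.0, 12.0, 16.0, 13.0, 15.0, 20.0, 44.0, 78.0, 92.0, 101.0, 110.0, 124.0, 134.0, 126.0, 109.0, 100.0] [15.0, 17.0, 12.0, 14.0, 11.0, 23.0, 53.0, 84.0, 99.0, 104.0, 114.0, 130.0, 137.0, 129.0, 111.0, 104.0]
[123.0, 128.0, 126.0, 131.0]
```

View pics/c9.png

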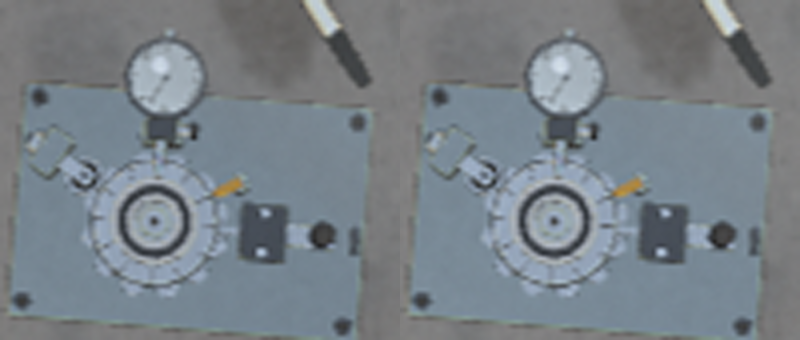

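Run:
```python
from h import *
T=read_camera("top");G=lambda i:cv2.resize(i.max(2),None,fx=10,fy=10,interpolation=cv2.INTER_CUBIC)
K=[proj("top",W(POSE,[0,-.12-t,.072]))[0] for t in(0,.018)]; print(K[0],K[1]-K[0])
def c(i,x0,x1):
    g=i[212:227,x0:x1].max(2).astype(float); m=np.clip(75-g,0,45); ys,xs=np.mgrid[212:227,x0:x1]; return np.round([(m*xs).sum()/m.sum(),(m*ys).sum()/m.sum(),m.sum()/45],2)
print("start",c(cv2.imread("pics/top0.png"),311,321),"now",c(T,311,321),"out",c(cv2.imread("pics/t8.png"),316,327))
```

```text
[315.48469663 217.77963886] [6.33341718 0.46725633]
start [314.57 218.84   7.73] now [314.37 218.88   6.78] out [320.33 219.59   5.76]
```

The right crop matches the start: knob at (720,235), bearing and gauge unmoved, marker pen in place. The hard stop and the image both put the bolt home.

```bash
python3 -c "
from cell import *
print(job_done())"
```

```text
the job is handed in; nothing more can be done
None
```

I pushed the lock bolt out to its stop, turned the table clockwise by exactly one click, and pushed the bolt back to its hard stop. I then handed the job in at about 14 s; no verdict came back.

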